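# Clear the squeezed lime halves off the board

### The job

Clear the cutting board at the stall: sweep the four squeezed lime halves across the board with the fingers and over its edge into the empty steel pan, pushing them along without picking them up. Leave the salt cup, the knife and the foam cup where they stand, and let nothing fall into the pan of whole limes.

Things in the scene. Friction and masses are not known exactly. Their poses are not given: they have to be found in the camera images.
- station: fixed steel prep stand carrying a flat white cutting board without a lip, 340 mm along its x, 320 mm along its y, top 90 mm above the origin. Origin on the table under the board's centre, z up. A steel pan hangs at its +y and its -y end (which is which varies), rims 22 mm below the board's top. The frame reaches x = +-172, y = +-324 mm, all lower than the board's top.
- scrap_pan: empty steel pan, fixed at one end of the board, 325 x 176 mm over the rim, 65 mm deep, walls 3 mm, inside 304 mm (x) by 154 mm (y). Origin at the centre of its underside, axes parallel to the stand's, 230 mm from the board's centre. The board's edge (y = +-160 mm of the stand) overhangs its inner wall by 7 mm: what goes over that edge drops in.
- fresh_pan: the same pan at the other end of the board, filled with whole limes heaped up to about 85 mm above its origin (about the height of the board's top); origin at the centre of its underside, fixed
- half1: half a squeezed lime, green rind with the pale rim of the cut at the bottom, a dome 46 mm across at its widest (4 mm up) and 27 mm high, 30 g (0.7 to 1.4 times that), lying cut face down on the board at the start; origin at the centre of the flat cut face, z up out of the dome
- half2: half a squeezed lime, green rind with the pale rim of the cut at the bottom, a dome 46 mm across at its widest (4 mm up) and 27 mm high, 30 g (0.7 to 1.4 times that), lying cut face down on the board at the start; origin at the centre of the flat cut face, z up out of the dome
- half3: half a squeezed lime, green rind with the pale rim of the cut at the bottom, a dome 46 mm across at its widest (4 mm up) and 27 mm high, 30 g (0.7 to 1.4 times that), lying cut face down on the board at the start; origin at the centre of the flat cut face, z up out of the dome
- half4: half a squeezed lime, green rind with the pale rim of the cut at the bottom, a dome 46 mm across at its widest (4 mm up) and 27 mm high, 30 g (0.7 to 1.4 times that), lying cut face down on the board at the start; origin at the centre of the flat cut face, z up out of the dome
- salt_cup: small round steel cup of salt, 56 mm across the rim, 44 mm across the foot, 36 mm high, 120 g, loose, standing on the board on the side away from the robot; origin at the centre of its underside
- knife: paring knife, 80 g, loose, lying flat along the board's edge farthest from the robot: black handle 100 x 20 x 15 mm to -y of its origin, blade about 100 mm long to +y; origin on the board where the handle meets the blade
- foam_cup: white foam cup, 90 mm across the rim, 95 mm high, 30 g, loose and empty, on the table to the robot's left of the stand; origin at the centre of its underside

How it is judged:
By the outcome, as a careful person would: the job done as asked, in the order asked, and still so for the second after the job is handed in, with the robot touching nothing.
It also fails if it takes over 64 s, if anything falls off the work surface, if the arm or the gripper's body presses on something with over 40 N, if the wrist force passes 120 N, or if a joint passes its speed limit or range.

### The arm

A 6-joint arm with a two-finger parallel gripper is mounted at the origin on the work surface. World frame = base frame: x ahead of the robot, y to its left, z up, the work surface at z = 0. Lengths are in m, angles in rad, forces in N, time in s.
With the tool pointing down it reaches from about 0.325 to 0.775 m from the base axis. Payload 5.5 kg.
Tool frame: the origin (TCP) lies midway between the tips of the shut fingers; the grasp point (between the pads) lies behind it (pinch_z is the z of the grasp point in the tool frame, in m); z points along the fingers, y is the line along which they close (so a half turn about z gives the same grasp; the last joint's range is limited). The gripper opens to 85 mm and grips with 20 to 120 N. Pads are 22 mm wide; open, the fingers measure 114 mm over their backs; the gripper's body (76 mm by 85 mm) begins 54 mm behind the grasp point. The pads swing forward as they close: fully open they stand 13 mm farther back than shut.
Start: joints at [1.232, 0.091, 1.231, -0, 1.82, -0.057], TCP at [0.167, 0.576, 0.231] pointing down, gripper open.
Joint ranges: [-2.87, 2.87], [-0.86, 2.18], [0.17, 2.46], [-1.51, 4.65], [0.06, 2.69], [-2.65, 2.65]. Speed limits (rad/s): [2.57, 2.57, 3.01, 3.14, 3.14, 3.14].

### API

Orientations are given as a 3x3 rotation matrix whose columns are the frame's x, y, z axes.
In Python, from bench import * gives the robot as it stands.
- The arm moves only by the tool send_rows, never from a script. Its argument "moves" is a list of rows, each a list of 7 numbers: the turn, a rotation vector about the tool's x, y, z each as a share of 360 degrees, from -1 to 1, then the shift along the tool's x, y, z each as a share of 0.2 m, from -1 to 1, then the closure, from -1 (fully open) to 1 (shut), so that 0 is half open. In form: [[rx, ry, rz, tx, ty, tz, claw], ...]. A call has 1 to 12 rows; each row shifts and turns the commanded pose from where the row before left it, along the tool's axes as they then stand; what a row does not reach is not made up. A row lasts 1/8 s, in which the tool goes at most 62.5 mm and 10.7 degrees, less where a joint would pass 70% of its speed; a pose out of reach is approached as far as the arm can. A call with a number of a shift or a turn outside -1 to 1 is refused whole. A call with a gripper value outside its range is refused whole. The fingers move at their own pace and stop on an object; "squeeze" is the grip in N (left out, the last holds). Time passes only in rows, so rows that do not move let the fingers close. It gives the time, the measured TCP pose, the force, the opening and the grip force at its end, in the units of the state.
- read_state(): the state, without advancing time (a new reading comes with each control period).
- camera(name): name is "scene" or "top"; returns the picture (480x640x3 uint8, blue, green, red); there is no depth.
- camera_params(name): a dict with "fx", "fy", "cx", "cy" (pixels), "rvec" (rotation vector, rad) and "tvec" (3), from world to camera coordinates, as OpenCV has them. Camera axes: x right, y down, z forward; pixel columns grow to the right and rows downward; lengths in m; the calibration is good to about 2 mm. A picture is of the moment at which its call begins. camera_params takes no time and is no camera call.
- hand_in(): hands the job in; it is judged then, once.
The state is a dict: "t": time; "joints": joint angles; "joint_velocities": joint speeds; "tau": joint torques, N m; "eef_pos": TCP position; "orientation": TCP orientation; "force": force on the tool from outside, world axes, zero at the start; "wrist_torque": the same for the moment, N m; "gripper_width": finger opening in m; "grip_force": force on a finger pad.
Only numpy, scipy, OpenCV 4.12 (cv2) and the standard library are available. Lean on these libraries where they do the work, as an engineer would, in place of code of your own. Each camera call takes 0.05 s, during which the arm holds its last target. There are 200 camera calls.

## Working session

There is one attempt and no reset: what is moved stays moved. The work goes in short steps, Python scripts to look and compute and a tool call to move; the robot and the scene stay as the last step left them, time stands still between calls to the robot, and variables do not carry over. Pictures are saved under pics/ and viewed, at most 10 in all, crops included, and the job is handed in when it is done.

Besides the shell and the picture viewer there is one more tool, called after "Emit:" as name(argument=value, ...) on one line, values as JSON. send_rows: Moves the arm, as the interface text tells. Its arguments: {"type":"object","properties":{"moves":{"type":"array"},"squeeze":{"type":"number"}},"required":["moves"]}

```bash
mkdir -p pics
python3 - <<'E'
from bench import *
import cv2
for n in("scene","top"):
    cv2.imwrite(f"pics/{n}0.png",camera(n)); print(camera_params(n))
s=read_state(); print({k:s[k] for k in("t","eef_pos","orientation","gripper_width","force")})
E
```

```text
{'fx': 534.852470540929, 'fy': 534.852470540929, 'cx': 317.8408550258509, 'cy': 241.1138989560933, 'rvec': array([ 0.87945864,  2.4626015 , -1.18596571]), 'tvec': array([ 0.35335   , -0.23623488,  1.58814273])}
{'fx': 618.3656721274133, 'fy': 618.3656721274133, 'cx': 323.5300801112561, 'cy': 239.36568309466222, 'rvec': array([ 2.19442737, -2.15135534,  0.10664731]), 'tvec': array([0.14172024, 0.61450966, 1.29973057])}
{'t': 0.1, 'eef_pos': array([0.16676008, 0.57609976, 0.23025423]), 'orientation': array([[-9.60554949e-01,  2.78089615e-01, -5.96216448e-04],
       [ 2.78090233e-01,  9.60553499e-01, -1.67237926e-03],
       [ 1.07626490e-04, -1.77221415e-03, -9.99998424e-01]]), 'gripper_width': 0.08543341272401067, 'force': array([ 0.47323019,  0.22483857, -0.12575069])}
```

View pics/top0.png

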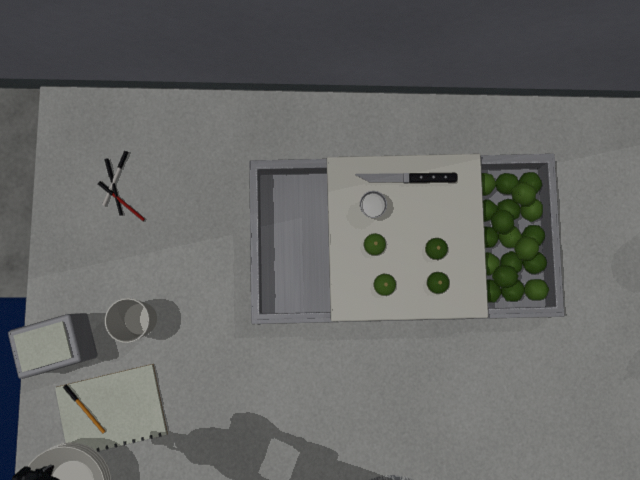

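View pics/scene0.png

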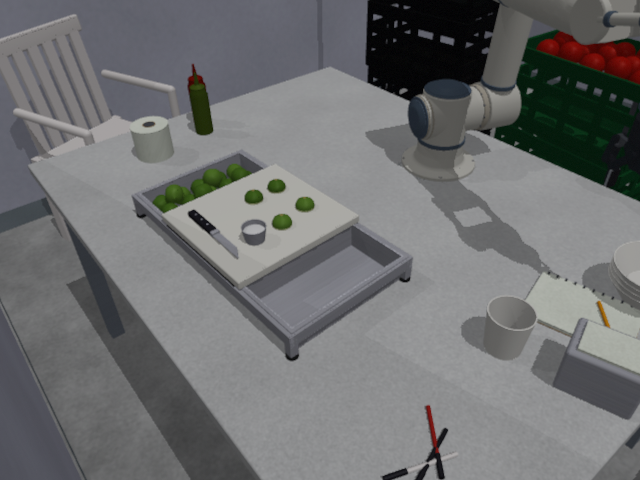

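The top view has +y to the left, so the empty pan is on the left. The halves are at (375,244), (437,248), (385,285) and (438,283), the salt cup at (373,205), the knife along row 178, and the foam cup at (127,320). Board corners are about (328,157), (480,154), (487,318) and (330,320).

```bash
cat > h.py <<'E'
from bench import *
import cv2, numpy as np
def ray(n,uv,z):
    p=camera_params(n);R=cv2.Rodrigues(p["rvec"])[0];c=-R.T@p["tvec"]
    d=R.T@np.array([(uv[0]-p["cx"])/p["fx"],(uv[1]-p["cy"])/p["fy"],1]);return (c+d*(z-c[2])/d[2])
E
python3 - <<'E'
from h import *
np.set_printoptions(precision=4,suppress=True)
im=cv2.imread("pics/top0.png")
for k,uv,z in [("c1",(328,157),.09),("c2",(480,154),.09),("c3",(487,318),.09),("c4",(330,320),.09),("salt rim",(373,205),.126),("knifeblade",(356,176),.09),("knife origin",(408,178),.095),("foam rim L",(105,320),.095),("foam rim R",(149,320),.095)]: print(k,ray("top",uv,z))
hsv=cv2.cvtColor(im,cv2.COLOR_BGR2HSV)
m=cv2.inRange(hsv,(30,100,30),(75,255,255)); m[:, :335]=0;m[:,470:]=0
n,l,st,ce=cv2.connectedComponentsWithStats(m)
for i in range(1,n):
    if st[i,4]>100: print(ce[i],st[i],ray("top",ce[i],.10))
# scene check
for uv in [(254,197),(277,186),(282,221),(305,204)]: print("scene",ray("scene",uv,.10))
cv2.imwrite("pics/crop0.png",cv2.resize(im[145:330,320:495],None,fx=3.2,fy=3.2,interpolation=cv2.INTER_CUBIC))
E
```

```text
c1 [0.7778 0.148  0.09  ]
c2 [ 0.7906 -0.168   0.09  ]
c3 [ 0.4522 -0.1806  0.09  ]
c4 [0.4419 0.1376 0.09  ]
salt rim [0.6734 0.0562 0.126 ]
knifeblade [0.7389 0.0893 0.09  ]
knife origin [ 0.7359 -0.0178  0.095 ]
foam rim L [0.4332 0.5911 0.095 ]
foam rim R [0.435  0.5025 0.095 ]
[374.4591 244.0322] [364 234  22  21 342] [0.5973 0.0502 0.1   ]
[436.1098 248.4214] [426 239  21  20 337] [ 0.5908 -0.0752  0.1   ]
[437.651  282.3783] [427 273  22  20 341] [ 0.522  -0.0785  0.1   ]
[384.3907 284.1895] [374 274  22  21 343] [0.5162 0.0292 0.1   ]
scene [ 0.5932 -0.0675  0.1   ]
scene [ 0.5231 -0.0709  0.1   ]
scene [0.5981 0.0542 0.1   ]
scene [0.5177 0.035  0.1   ]
```

View pics/crop0.png

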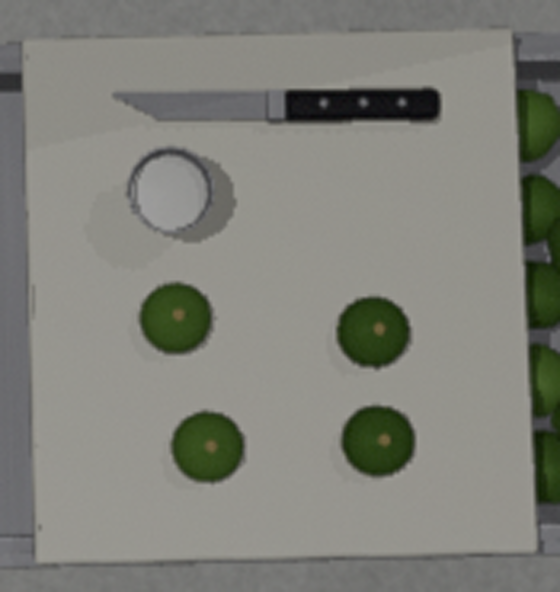

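Emit:
send_rows(moves=[[0,0,0.025,0,0,0,0.5],[0,0,0.025,0,0,0,0.5],[0,0,0.025,0,0,0,0.5],[0,0,0.025,0,0,0,0.5],[0,0,0.025,0,0,0,0.5],[0,0,0.025,0,0,0,0.5],[0,0,0.025,0,0,0,0.5],[0,0,0.025,0,0,0,0.5],[0,0,0,0,0,0,0.5]], squeeze=20)

```text
t: 1.23
eef_pos: [0.1668, 0.5762, 0.2307]
orientation: [[-0.034, 0.999, -0.0], [0.999, 0.034, -0.001], [-0.001, -0.0, -1.0]]
force: [0.6, 0.2, -0.6]
gripper_width: 0.0213
grip_force: 0.0
```

Emit:
send_rows(moves=[[0,0,0,-0.25,0.17,0,0.5],[0,0,0,-0.25,0.17,0,0.5],[0,0,0,-0.25,0.17,0,0.5],[0,0,0,-0.25,0.17,0,0.5],[0,0,0,-0.25,0.17,0,0.5],[0,0,0,-0.25,0.17,0,0.5],[0,0,0,-0.25,0.17,0,0.5],[0,0,0,-0.25,0.17,0,0.5],[0,0,0,-0.25,0.17,0,0.5],[0,0,0,-0.25,0.17,0,0.5],[0,0,0,-0.25,0.17,0,0.5],[0,0,0,0,0,0,0.5]])

```text
t: 2.72
eef_pos: [0.5596, 0.0351, 0.2296]
orientation: [[-0.031, 1.0, -0.002], [1.0, 0.031, -0.001], [-0.001, -0.002, -1.0]]
force: [-0.5, -0.3, -0.3]
gripper_width: 0.0213
grip_force: 0.0
```

Emit:
send_rows(moves=[[0,0,0,-0.23,0.19,0,0.5],[0,0,0,0,0,0.2,0.5],[0,0,0,0,0,0.2,0.5],[0,0,0,0,0,0.15,0.5],[0,0,0,0,0,0.06,0.5],[0,0,0,0,0,0.05,0.5],[0,0,0,0,0,0,0.5]])

```text
t: 3.6
eef_pos: [0.598, -0.0057, 0.0997]
orientation: [[-0.033, 0.999, 0.0], [0.999, 0.033, 0.0], [0.0, 0.0, -1.0]]
force: [0.6, 0.0, 0.4]
gripper_width: 0.0213
grip_force: 0.0
```

Emit:
send_rows(moves=[[0,0,0,0.03,0,0.02,0.5],[0,0,0,0.06,0,0,0.5],[0,0,0,0.07,0,0,0.5],[0,0,0,0.07,0,0,0.5],[0,0,0,0.07,0,0,0.5],[0,0,0,0.07,0,0,0.5],[0,0,0,0.07,0,0,0.5]])

```text
t: 4.47
eef_pos: [0.595, 0.0829, 0.0953]
orientation: [[-0.032, 0.999, 0.0], [0.999, 0.032, -0.0], [-0.0, 0.0, -1.0]]
force: [-0.4, -0.2, 0.3]
gripper_width: 0.0213
grip_force: 0.3
```

Run:
```python
from h import *
im=camera("top")[145:330,240:495]; sc=camera("scene")[140:370,130:430]
cv2.imwrite("pics/a1.png",np.vstack([cv2.resize(im,(400,290)),cv2.resize(sc,(400,307))]))
```

```text
(no output)
```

View pics/a1.png

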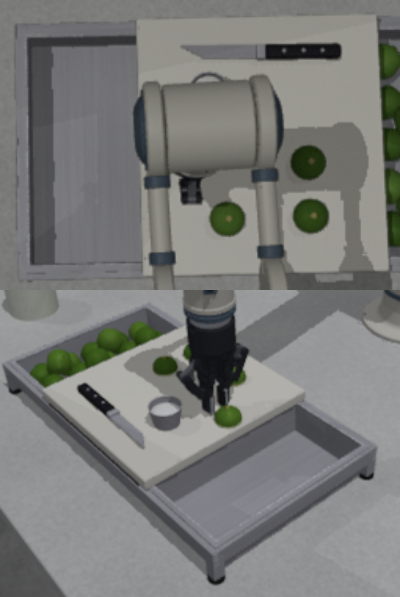

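The half at about (228,416) in the lower panel is cradled ahead of the fingers and the cup hasn't moved. I'll continue over the edge.

Emit:
send_rows(moves=[[0,0,0,0.07,0,0,0.5],[0,0,0,0.07,0,0,0.5],[0,0,0,0.07,0,0,0.5],[0,0,0,0.07,0,0,0.5],[0,0,0,0.07,0,0,0.5],[0,0,0,0.07,0,0,0.5],[0,0,0,0,0,0,0.5],[0,0,0,0,0,-0.2,0.5],[0,0,0,0,0,-0.2,0.5]])

```text
t: 5.7
eef_pos: [0.592, 0.1654, 0.1755]
orientation: [[-0.032, 0.999, -0.002], [0.999, 0.032, -0.001], [-0.001, -0.002, -1.0]]
force: [-0.2, -0.1, 0.3]
gripper_width: 0.0214
grip_force: 0.0
```

Emit:
send_rows(moves=[[0,0,0,-0.235,-0.1,0,0.5],[0,0,0,-0.235,-0.1,0,0.5],[0,0,0,-0.235,-0.1,0,0.5],[0,0,0,-0.235,-0.1,0,0.5],[0,0,0,0,0,0,0.5],[0,0,0,0,0,0.15,0.5],[0,0,0,0,0,0.15,0.5],[0,0,0,0,0,0.07,0.5],[0,0,0,0,0,0.03,0.5],[0,0,0,0,0,0,0.5]])

```text
t: 6.95
eef_pos: [0.5188, -0.0244, 0.0958]
orientation: [[-0.033, 0.999, 0.001], [0.999, 0.033, -0.0], [-0.0, 0.001, -1.0]]
force: [0.1, -0.6, 0.6]
gripper_width: 0.0216
grip_force: 0.0
```

Emit:
send_rows(moves=[[0,0,0,0.04,-0.007,0,0.5],[0,0,0,0.07,0,0,0.5],[0,0,0,0.07,0,0,0.5],[0,0,0,0.07,0,0,0.5],[0,0,0,0.07,0,0,0.5],[0,0,0,0.07,0,0,0.5],[0,0,0,0.07,0,0,0.5],[0,0,0,0.07,0,0,0.5],[0,0,0,0.07,0,0,0.5],[0,0,0,0.07,0,0,0.5],[0,0,0,0.07,0,0,0.5],[0,0,0,0.07,0,0,0.5]])

```text
t: 8.45
eef_pos: [0.5117, 0.1383, 0.0951]
orientation: [[-0.032, 0.999, -0.0], [0.999, 0.032, 0.0], [0.0, -0.0, -1.0]]
force: [-0.1, -0.3, -0.7]
gripper_width: 0.0216
grip_force: 0.0
```

Emit:
send_rows(moves=[[0,0,0,0.07,0,0,0.5],[0,0,0,0.07,0,0,0.5],[0,0,0,0,0,0,0.5],[0,0,0,0,0,-0.2,0.5],[0,0,0,0,0,-0.2,0.5],[0,0,0,0,0,0,0.5]])

```text
t: 9.2
eef_pos: [0.5127, 0.1653, 0.1798]
orientation: [[-0.032, 0.999, 0.007], [0.999, 0.032, 0.002], [0.001, 0.007, -1.0]]
force: [-0.1, 0.4, -0.4]
gripper_width: 0.021
grip_force: 0.0
```

Run:
```python
from h import *
im=camera("top")[145:330,240:495]; sc=camera("scene")[140:370,130:430]
cv2.imwrite("pics/a2.png",np.vstack([cv2.resize(im,(400,290)),cv2.resize(sc,(400,307))]))
```

```text
(no output)
```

View pics/a2.png

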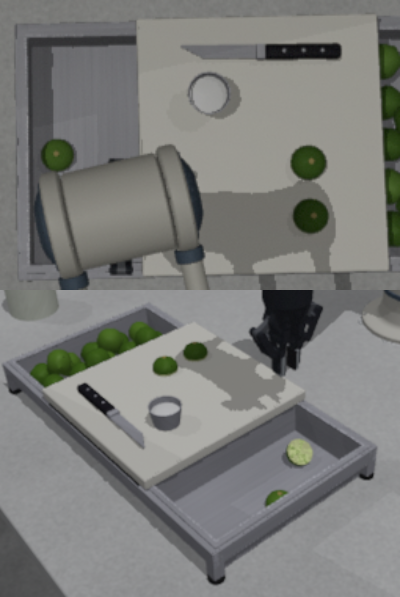

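Both front halves are in the pan at about (58,155) top and (300,452) scene, and the cup and knife are untouched. Now the rear ones.

Emit:
send_rows(moves=[[0,0,0,-0.244,0.06,0,0.5],[0,0,0,-0.244,0.06,0,0.5],[0,0,0,-0.244,0.06,0,0.5],[0,0,0,-0.244,0.06,0,0.5],[0,0,0,-0.244,0.06,0,0.5],[0,0,0,-0.244,0.06,0,0.5],[0,0,0,0,0,0,0.5],[0,0,0,0,0,0.15,0.5],[0,0,0,0,0,0.15,0.5],[0,0,0,0,0,0.07,0.5],[0,0,0,0,0,0.03,0.5],[0,0,0,0,0,0,0.5]])

```text
t: 10.8
eef_pos: [0.5925, -0.1248, 0.0956]
orientation: [[-0.033, 0.999, 0.0], [0.999, 0.033, -0.0], [-0.0, 0.0, -1.0]]
force: [0.2, -0.7, -0.2]
gripper_width: 0.0213
grip_force: 0.0
```

Emit:
send_rows(moves=[[0,0,0,0.04,0,0,0.5],[0,0,0,0.07,0,0,0.5],[0,0,0,0.07,0,0,0.5],[0,0,0,0.07,0,0,0.5],[0,0,0,0.07,0,0,0.5],[0,0,0,0.07,0,0,0.5],[0,0,0,0.07,0,0,0.5],[0,0,0,0.07,0,0,0.5],[0,0,0,0.07,0,0,0.5],[0,0,0,0.07,0,0,0.5],[0,0,0,0.07,0,0,0.5],[0,0,0,0.07,0,0,0.5]])

```text
t: 12.3
eef_pos: [0.5871, 0.0378, 0.0953]
orientation: [[-0.032, 0.999, -0.0], [0.999, 0.032, 0.0], [0.0, -0.0, -1.0]]
force: [-0.5, -0.8, 0.7]
gripper_width: 0.0214
grip_force: 0.5
```

Emit:
send_rows(moves=[[0,0,0,0.07,0,0,0.5],[0,0,0,0.07,0,0,0.5],[0,0,0,0.07,0,0,0.5],[0,0,0,0.07,0,0,0.5],[0,0,0,0.07,0,0,0.5],[0,0,0,0.07,0,0,0.5],[0,0,0,0.07,0,0,0.5],[0,0,0,0.07,0,0,0.5],[0,0,0,0.07,0,0,0.5],[0,0,0,0,0,0,0.5],[0,0,0,0,0,-0.2,0.5],[0,0,0,0,0,-0.2,0.5]])

```text
t: 13.8
eef_pos: [0.5827, 0.1623, 0.1755]
orientation: [[-0.032, 0.999, -0.002], [0.999, 0.032, -0.001], [-0.001, -0.002, -1.0]]
force: [0.8, 0.6, 0.1]
gripper_width: 0.0213
grip_force: 0.0
```

Emit:
send_rows(moves=[[0,0,0,-0.238,-0.057,0,0.5],[0,0,0,-0.238,-0.057,0,0.5],[0,0,0,-0.238,-0.057,0,0.5],[0,0,0,-0.238,-0.057,0,0.5],[0,0,0,-0.238,-0.057,0,0.5],[0,0,0,-0.238,-0.057,0,0.5],[0,0,0,0,0,0,0.5],[0,0,0,0,0,0.15,0.5],[0,0,0,0,0,0.15,0.5],[0,0,0,0,0,0.07,0.5],[0,0,0,0,0,0.03,0.5],[0,0,0,0,0,0,0.5]])

```text
t: 15.3
eef_pos: [0.5243, -0.1246, 0.0958]
orientation: [[-0.033, 0.999, 0.001], [0.999, 0.033, -0.0], [-0.0, 0.001, -1.0]]
force: [-0.2, -0.8, -0.3]
gripper_width: 0.0213
grip_force: 0.0
```

Emit:
send_rows(moves=[[0,0,0,0.04,-0.004,0,0.5],[0,0,0,0.07,0,0,0.5],[0,0,0,0.07,0,0,0.5],[0,0,0,0.07,0,0,0.5],[0,0,0,0.07,0,0,0.5],[0,0,0,0.07,0,0,0.5],[0,0,0,0.07,0,0,0.5],[0,0,0,0.07,0,0,0.5],[0,0,0,0.07,0,0,0.5],[0,0,0,0.07,0,0,0.5],[0,0,0,0.07,0,0,0.5],[0,0,0,0.07,0,0,0.5]])

```text
t: 16.8
eef_pos: [0.5179, 0.038, 0.0953]
orientation: [[-0.032, 0.999, 0.0], [0.999, 0.032, 0.0], [0.0, 0.0, -1.0]]
force: [0.0, -1.1, 0.4]
gripper_width: 0.0214
grip_force: 0.6
```

Emit:
send_rows(moves=[[0,0,0,0.07,0,0,0.5],[0,0,0,0.07,0,0,0.5],[0,0,0,0.07,0,0,0.5],[0,0,0,0.07,0,0,0.5],[0,0,0,0.07,0,0,0.5],[0,0,0,0.07,0,0,0.5],[0,0,0,0.07,0,0,0.5],[0,0,0,0.07,0,0,0.5],[0,0,0,0.07,0,0,0.5],[0,0,0,0,0,0,0.5],[0,0,0,0,0,-0.25,0.5],[0,0,0,0,0,-0.25,0.5]])

```text
t: 18.3
eef_pos: [0.5134, 0.1625, 0.1957]
orientation: [[-0.032, 0.999, -0.002], [0.999, 0.032, -0.001], [-0.001, -0.002, -1.0]]
force: [0.5, -0.9, 1.0]
gripper_width: 0.0212
grip_force: 0.0
```

Emit:
send_rows(moves=[[0,0,0,0.1,-0.2,-0.1,0.5],[0,0,0,0.2,-0.2,0,0.5],[0,0,0,0.2,-0.2,0,0.5],[0,0,0,0.2,-0.1,0,0.5],[0,0,0,0,0,0,0.5]])

```text
t: 18.92
eef_pos: [0.368, 0.3, 0.2155]
orientation: [[-0.036, 0.999, 0.0], [0.999, 0.036, 0.001], [0.001, 0.0, -1.0]]
force: [0.3, -1.2, -0.8]
gripper_width: 0.0211
grip_force: 0.0
```

Run:
```python
from h import *
im=camera("top")[145:330,240:495]; sc=camera("scene")[140:370,130:430]
cv2.imwrite("pics/a3.png",np.vstack([cv2.resize(im,(400,290)),cv2.resize(sc,(400,307))]))
```

```text
(no output)
```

View pics/a3.png

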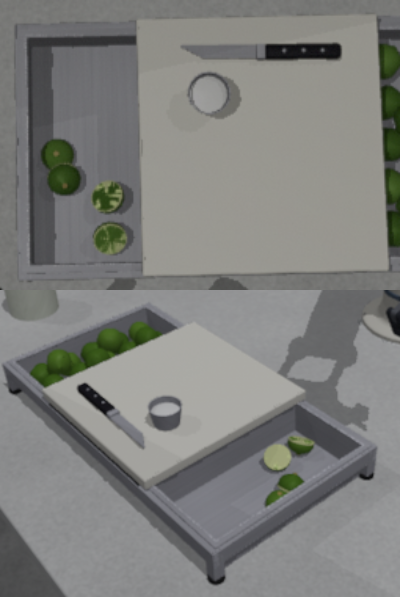

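All four halves lie in the scrap pan, at (58,155), (64,180), (108,197) and (110,238). The board is clear and the cup and knife are where they were.

```bash
python3 -c "
from bench import *
print(hand_in())"
```

```text
the job is handed in; nothing more can be done
None
```

I swept all four lime halves into the empty pan, and the job is handed in at about 19 s of the 64 s allowed; the last pictures show the salt cup and knife unmoved and nothing new among the whole limes, and the arm never went near the foam cup.

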